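# Pack the two L-shaped serving boards into their tray

### The job

Pack the two L-shaped serving boards into the shallow wooden tray: turn them so that they nest together, both lying flat on the tray's floor, handles up. Leave the small straight board where it is.

Things in the scene. Friction and masses are not known exactly. Their poses are not given: they have to be found in the camera images.
- board_a_grip (a point): one of two alike loose L-shaped brown-wood boards, 12 mm thick, covering (mm, own axes) x -40..56, y -40..8 and x -40..8, y -40..56; z up; 100 g. Dark upright handle on top, 14 mm thick, 32 long (along x = -y), reaching 54 above the underside: pinch it across its thickness, along x = y. Origin: this point in the handle, 40 above the underside, at x = y = 0 (over the centre of mass)
- board_b_grip (a point): the other of two alike loose L-shaped brown-wood boards, 12 mm thick, covering (mm, own axes) x -40..56, y -40..8 and x -40..8, y -40..56; z up; 100 g. Dark upright handle on top, 14 mm thick, 32 long (along x = -y), reaching 54 above the underside: pinch it across its thickness, along x = y. Origin: this point in the handle, 40 above the underside, at x = y = 0 (over the centre of mass)
- straight_grip (a point): bystander: a straight brown-wood board, 96 x 48 x 12 mm (96 along its x), loose, with the same handle set aslant; this point is in the handle, 40 mm above the underside over the board's centre. It is not to be moved
- tray: fixed shallow light-wood tray, open above: outside 136 (x) x 184 (y) x 14 mm, inside 120 x 168, floor 5 thick. Origin: centre of its underside. The Ls nest in it, 8 mm play at each gap, with their points best at (mm, tray axes) (-12,-36) at yaw 0 and (12,36) at yaw 180 deg, or (12,-36) at yaw 90 and (-12,36) at yaw -90; either board in either place
Things that resemble listed ones, but are neither listed nor needed, are in the scene too. Leave any blue look-alike of the part that bears board_b_grip alone.

How it is judged (in metres and radians):
At the end, for the whole second after the job is handed in: Both L-shaped boards are in the tray: each handle point is inside the tray's inner outline and 41 to 49 mm above the tray's underside (45 when the board lies on the tray floor), handle up, tilted less than 0.06 rad, at rest; the straight board is within 30 mm of where it was (x of board_a_grip in the frame of tray between -0.06 and 0.06 m and y of board_a_grip in the frame of tray between -0.084 and 0.084 m and z of board_a_grip in the frame of tray between 0.041 and 0.049 m and angle between each of board_a_grip, board_b_grip's own z axis and vertical below 0.06 rad and linear speed of each of board_a, board_b below 0.02 m/s and x of board_b_grip in the frame of tray between -0.06 and 0.06 m and y of board_b_grip in the frame of tray between -0.084 and 0.084 m and z of board_b_grip in the frame of tray between 0.041 and 0.049 m and distance of straight_grip from where it was at the start of the episode below 0.03 m); the robot touches nothing.
It fails at once if the straight board is moved by more than 30 mm (distance of straight_grip from where it was at the start of the episode above 0.03 m).
It also fails if it takes over 72 s, if anything falls off the work surface, if the arm or the gripper's body presses on something with over 40 N, if the wrist force passes 120 N, or if a joint passes its speed limit or range.

### The arm

A 6-joint arm with a two-finger parallel gripper is mounted at the origin on a cart in front of the work surface, level with it; the furniture and walls round the work are solid. World frame = base frame: x ahead of the robot, y to its left, z up, the work surface at z = 0. Lengths are in mm, angles in rad, forces in N, time in s.
With the tool pointing down it reaches from about 275 to 850 mm from the base axis. Payload 5.2 kg.
Tool frame: the origin (TCP) lies at the very end of the fingers, on their centre line; the grasp point (between the pads) lies 19 mm behind it; z points along the fingers, y is the line along which they close (so a half turn about z gives the same grasp; the last joint's range is limited). The gripper opens to 85 mm and grips with 20 to 120 N. Pads are 22 mm wide; open, the fingers measure 114 mm over their backs; the gripper's body (76 mm by 85 mm) begins 54 mm behind the grasp point. The pads swing forward as they close: fully open they stand 13 mm farther back than shut.
Start: joints at [-1.325, 0.259, 1.535, -0, 1.348, -0.203], TCP at [238.657, -495.528, 191.91] pointing down, gripper open.
Joint ranges: [-3.14, 3.14], [-0.91, 2.08], [0.19, 2.58], [-1.22, 4.36], [0.22, 2.71], [-3.12, 3.12]. Speed limits (rad/s): [2.57, 2.57, 3.14, 3.14, 3.14, 3.14].

### API

Orientations are given as a unit quaternion [w, x, y, z].
In Python, from bench import bot gives the robot as it stands. The module is installed in compiled form; this text tells all that it offers. Calls block until the motion is done:
- bot.goto(position, orientation): joint-space move of the TCP to a pose.
- bot.movel(position, rot=None, v=150): straight line of the TCP; rot=None keeps the orientation; v is the mean speed in mm/s.
- bot.move_joints(angles): joint-space move.
- bot.grip(opening, squeeze=None): finger opening in mm; squeeze is the grip in N (None keeps the last); returns when the fingers have stopped.
- bot.wait(seconds).
- bot.inverse_kinematics(position, orientation): joint angles nearest the present ones, or None.
- bot.read_state(): the state.
- bot.snapshot(name): name is "scene" or "top" or "wrist"; returns the picture (480x640x3 uint8, red, green, blue); there is no depth.
- bot.calibration(name): a dict with "camera_matrix" (3x3 intrinsics, pixels), "eye" and "rotation" of the camera in the world. Camera axes: x right, y up, looking along -z (the intrinsics and any distortion apply to the point x, -y, -z); pixel columns grow to the right and rows downward; lengths in mm; the calibration is good to about 2 mm. A picture is of the moment at which its call begins: read the wrist's pose just before it. calibration takes no time and is no camera call; for the wrist camera it gives the pose at the moment of the call.
A pose or a line that the arm cannot do raises bot.MotionError and nothing moves.
- bot.close_job(): hands the job in; it is judged then, once.
Trained networks look in the newest picture that a camera, given by its name, has taken for a name from the list of things; names that differ only in an ending like _2 or _b are one class to them, and where a whole thing is asked for, a point or a joint stands for the part that bears it (a point fixed in the world has none). Each returns a list of dicts, best first, with "confidence" (0 to 1); they miss things now and then, are a little off and sometimes report something else, mostly with a low value. They report only what shows in the picture. A call takes as long as a camera call. They do not tell look-alikes from the thing itself.
- bot.regions_of(name, camera): "mask" (480x640 bool, what is visible of it) and "extent" ([left, top, width, height] in pixels, round what is visible of it).
The state is a dict: "time": time; "joint_positions": joint angles; "joint_velocities": joint speeds; "tau": joint torques, N m; "tcp_pos": TCP position; "tcp_rot": TCP orientation; "contact_force": force on the tool from outside, world axes, zero at the start; "wrist_torque": the same for the moment, N m; "grip_width": finger opening in mm; "grip_force": force on a finger pad.
Only numpy, scipy, OpenCV 4.12 (cv2) and the standard library are available. Lean on these libraries where they do the work, as an engineer would, in place of code of your own. Each camera call takes 0.05 s, during which the arm holds its last target. There are 200 camera calls.

## Working session

There is one attempt and no reset: what is moved stays moved. The work goes in short steps, each a Python script; the robot and the scene stay as the last script left them, time stands still between calls to the robot, and variables do not carry over. Pictures are saved under pics/ and viewed, at most 10 in all, crops included, and the job is handed in when it is done.

```bash
mkdir -p pics
python3 - <<'E'
from bench import bot
import cv2,numpy as np
for c in("scene","top"):
    im=bot.snapshot(c); cv2.imwrite(f"pics/{c}0.png",im[:,:,::-1])
    k=bot.calibration(c); print(c,{a:np.round(v,3).tolist() for a,v in k.items()})
    for n in("board_a_grip","straight_grip","tray"):
        for r in bot.regions_of(n,c): print(c,n,round(r["confidence"],2),r["extent"])
print(bot.read_state()["time"])
E
```

```text
scene {'camera_matrix': [[533.015, 0.0, 322.696], [0.0, 533.015, 243.502], [0.0, 0.0, 1.0]], 'eye': [138.735, -1058.724, 516.454], 'rotation': [0.821, 0.521, -0.114, -0.202]}
scene board_a_grip 0.58 [341.3, 237.1, 50.7, 40.6]
scene straight_grip 0.59 [402.0, 300.4, 67.1, 44.3]
scene tray 0.6 [237.1, 266.4, 99.6, 70.3]
top {'camera_matrix': [[553.434, 0.0, 323.114], [0.0, 553.434, 231.434], [0.0, 0.0, 1.0]], 'eye': [450.352, -249.339, 1070.847], 'rotation': [-0.702, -0.03, 0.029, 0.711]}
top board_a_grip 0.82 [273.2, 150.2, 66.0, 48.5]
top straight_grip 0.62 [419.0, 165.9, 50.2, 47.6]
top tray 0.9 [289.9, 242.9, 96.1, 81.6]
0.4
```

View pics/top0.png

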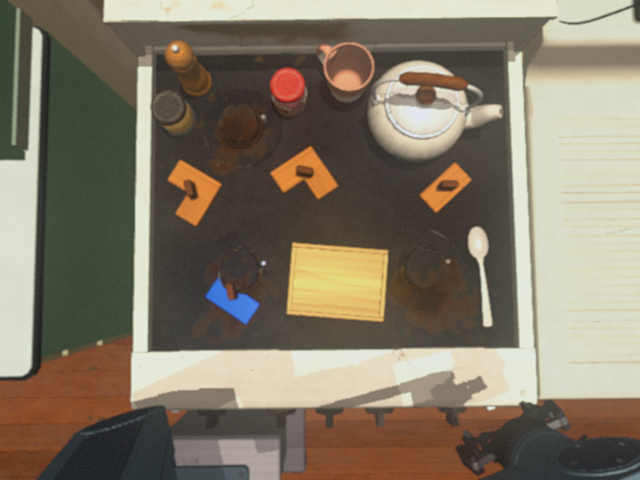

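View pics/scene0.png

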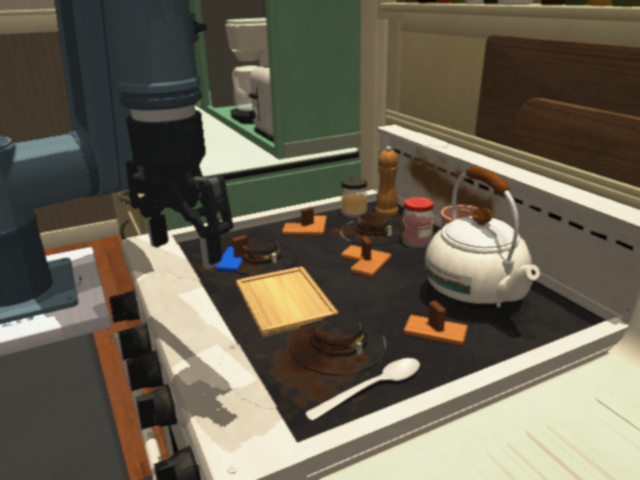

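Top view: two orange Ls at (305,172) and (192,192), both of which fit board_a/b. The orange board at (445,187) is straight (bystander), the blue one at (232,300) is the look-alike to leave, and the tray is at (338,282). Next I fit the poses by silhouette and check them in an enlarged crop.

```bash
cat > h.py <<'E'
from bench import bot
import cv2,numpy as np
from scipy.optimize import minimize
from scipy.spatial.transform import Rotation as R
LP=np.array([[-40,-40],[56,-40],[56,8],[8,8],[8,56],[-40,56]],float)
SP=np.array([[-48,-24],[48,-24],[48,24],[-48,24]],float)
TP=np.array([[-68,-92],[68,-92],[68,92],[-68,92]],float)
s=np.sqrt(.5); HP=np.array([[a*s+b*s,a*s-b*s] for a,b in((7,16),(-7,16),(-7,-16),(7,-16))])
def proj(P,k):
    c=R.from_quat(k["rotation"],scalar_first=True).inv().apply(P-np.array(k["eye"])); c=c*[1,-1,-1]
    q=c@np.array(k["camera_matrix"]).T; return q[:,:2]/q[:,2:]
def ray(px,k,z):
    d=np.linalg.inv(k["camera_matrix"])@[px[0],px[1],1]*[1,-1,-1]
    d=R.from_quat(k["rotation"],scalar_first=True).apply(d); e=np.array(k["eye"]); return e+d*(z-e[2])/d[2]
def prism(poly,p,z0,z1):
    c,n=np.cos(p[2]),np.sin(p[2]); w=poly@np.array([[c,n],[-n,c]])+p[:2]
    return [np.c_[w,np.full(len(w),z)] for z in(z0,z1)]
def parts(kind,p,zb=0):
    if kind=="tray": return [prism(TP,p,0,14)]
    if kind=="L": return [prism(LP,p,zb,zb+12),prism(HP,p,zb+12,zb+54)]
S=4
def render(kind,p,k,shape,zb=0):
    m=np.zeros((shape[0]*S,shape[1]*S),np.uint8)
    for lo,hi in parts(kind,p,zb):
        a,b=[((proj(q,k)+.5)*S*16).astype(np.int32) for q in(lo,hi)]
        for i in range(len(a)):
            j=(i+1)%len(a); cv2.fillConvexPoly(m,cv2.convexHull(np.array([a[i],a[j],b[j],b[i]])),255,shift=4)
        cv2.fillPoly(m,[a],255,shift=4); cv2.fillPoly(m,[b],255,shift=4)
    return cv2.resize(m,shape[::-1],interpolation=cv2.INTER_AREA)/255.
def fit(kind,mask,k,p0,yaws,zb=0):
    f=lambda p:np.abs(render(kind,p,k,mask.shape,zb)-mask).sum()
    starts=sorted(([*p0,y] for y in yaws),key=f)[:3]; best=None
    for st in starts:
        r=minimize(f,st,method="Nelder-Mead",options=dict(initial_simplex=np.array([st]*4)+np.vstack([np.zeros(3),np.diag([12,12,.15])]),xatol=.05,fatol=.2,maxiter=200))
        if best is None or r.fun<best.fun: best=r
    return best.x,best.fun/mask.sum()
def comp(mask,px):
    n,l,st,ce=cv2.connectedComponentsWithStats(mask.astype(np.uint8))
    i=min((i for i in range(1,n) if st[i,4]>150),key=lambda i:np.hypot(*(ce[i]-px))); return (l==i).astype(float)
def outline(im,kind,p,k,z=None,zb=0):
    for lo,hi in parts(kind,p,zb):
        for q in(lo,hi): cv2.polylines(im,[(proj(q,k)*4+1.5).astype(int)],True,(0,255,0),1)
E
python3 - <<'E'
from h import *
im=bot.snapshot("top"); k=bot.calibration("top")
hsv=cv2.cvtColor(im,cv2.COLOR_RGB2HSV)
print([hsv[y,x].tolist() for y,x in((170,305),(165,290),(282,338),(246,330),(150,240),(215,250),(190,192))])
om=(hsv[...,0]<20)&(hsv[...,1]>150)&(hsv[...,2]>60)
ym=(hsv[...,2]>140)&(hsv[...,1]>60)&(hsv[...,0]>10)
big=cv2.resize(im,None,fx=4,fy=4,interpolation=cv2.INTER_CUBIC)[:,:,::-1].copy()
out={}
for n,kind,px,m in(("A","L",(305,172),om),("B","L",(192,192),om),("tray","tray",(338,282),ym)):
    mk=comp(m,px); mk=cv2.morphologyEx(mk,cv2.MORPH_CLOSE,np.ones((3,3)))
    p,e=fit(kind,mk,k,ray(px,k,6)[:2],np.arange(-3.14,3.14,.26) if kind=="L" else [-.1,0,.1])
    print(n,np.round(p,2).tolist(),round(e,3),mk.sum()); out[n]=p.tolist(); outline(big,kind,p,k)
import json; json.dump(out,open("p.json","w"))
c=big[560:1340,600:1640]; cv2.imwrite("pics/fit.png",cv2.resize(c,(800,600)))
E
```

```text
[[12, 169, 130], [14, 188, 216], [25, 118, 231], [18, 143, 218], [6, 80, 67], [21, 62, 66], [12, 142, 97]]
A [653.42, -212.67, 2.15] 0.029 1907.0
B [621.91, 3.63, 1.02] 0.068 1840.0
tray [443.24, -272.84, -0.09] 0.013 7033.0
```

View pics/fit.png

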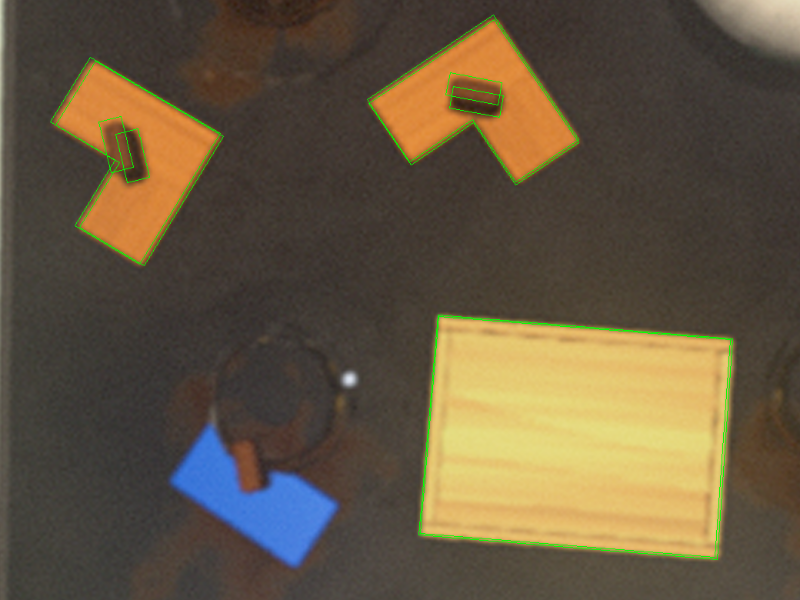

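The fit overlays match. A is the L at (305,172), B is the L at (192,192), and the straight and blue boards stay. I'll pick and place A first.

```bash
cat >> h.py <<'E'
def quat(yaw):  # tool down, tool y at yaw
    y=np.array([np.cos(yaw),np.sin(yaw),0]); z=np.array([0,0,-1.]); 
    return R.from_matrix(np.c_[np.cross(y,z),y,z]).as_quat(scalar_first=True)
def target(t,xy,yaw):
    c,n=np.cos(t[2]),np.sin(t[2]); return np.array([t[0]+c*xy[0]-n*xy[1],t[1]+n*xy[0]+c*xy[1],t[2]+yaw])
def carry(p,g):
    opts=[]
    for f in(0,np.pi):
        q=[bot.inverse_kinematics([*a[:2],z],quat(a[2]+np.pi/4+f)) for a in(p,g) for z in(160,21)]
        print(f,[None if a is None else np.round(a,2).tolist() for a in q])
        if all(a is not None for a in q): opts.append((max(abs(a[5]) for a in q),f))
    f=min(opts)[1]; qp,qg=quat(p[2]+np.pi/4+f),quat(g[2]+np.pi/4+f)
    bot.grip(44,40); bot.goto([*p[:2],150],qp); bot.movel([*p[:2],21]); bot.grip(0,40)
    s=bot.read_state(); print("grip",s["grip_width"],s["grip_force"])
    if not 10<s["grip_width"]<18: raise SystemExit("missed")
    bot.movel([*p[:2],150]); s=bot.read_state(); print("lifted",s["grip_width"],np.round(s["contact_force"],1))
    bot.goto([*g[:2],150],qg); bot.movel([*g[:2],45]); bot.movel([*g[:2],27],v=50)
    s=bot.read_state(); print("down",np.round(s["tcp_pos"],1),np.round(s["contact_force"],1))
    bot.grip(34); bot.movel([*g[:2],150]); print("t",bot.read_state()["time"])
E
python3 - <<'E'
from h import *
import json; P=json.load(open("p.json"))
carry(P["A"],target(P["tray"],(12,36),np.pi))
g=target(P["tray"],(-12,-36),0)
bot.goto([480,0,250],quat(0))
im=bot.snapshot("top");k=bot.calibration("top")
big=cv2.resize(im,None,fx=4,fy=4,interpolation=cv2.INTER_CUBIC)[:,:,::-1].copy()
outline(big,"L",target(P["tray"],(12,36),np.pi),k,zb=5);outline(big,"L",g,k,zb=5);outline(big,"L",P["B"],k)
cv2.imwrite("pics/a.png",cv2.resize(big[560:1340,600:1640],(800,600)))
E
```

```text
0 [[-0.48, 0.53, 1.21, -0.0, 1.4, 2.87], [-0.48, 0.64, 1.37, -0.0, 1.13, 2.87], [-0.7, 0.22, 1.66, -0.0, 1.26, 1.75], [-0.7, 0.38, 1.83, -0.0, 0.93, 1.75]]
3.141592653589793 [[-0.48, 0.53, 1.21, -0.0, 1.4, -0.28], [-0.48, 0.64, 1.37, -0.0, 1.13, -0.28], [-0.7, 0.22, 1.66, -0.0, 1.26, -1.39], [-0.7, 0.38, 1.83, -0.0, 0.93, -1.39]]
grip -0.06038665342945072 0.0missed
```

The gripper closed on nothing, so I need to look at why.

Run:
```python
from h import *
s=bot.read_state(); print(np.round(s["tcp_pos"],1),np.round(s["tcp_rot"],3),np.round(s["contact_force"],1),s["time"],s["grip_width"])
k=bot.calibration("wrist"); a=bot.snapshot("wrist"); b=bot.snapshot("top"); c=bot.snapshot("scene")
print({x:np.round(v,2).tolist() for x,v in k.items()})
print(proj(np.array([s["tcp_pos"]]),bot.calibration("top")),proj(np.array([s["tcp_pos"]]),bot.calibration("scene")))
f=lambda i,x,y:cv2.resize(i[y:y+150,x:x+200],(400,300),interpolation=cv2.INTER_CUBIC)
z=np.vstack([np.hstack([cv2.resize(a,(400,300)),f(b,210,100)]),np.hstack([f(c,270,170),f(c,150,170)])])
cv2.imwrite("pics/miss.png",z[:,:,::-1])
```

```text
[ 653.5 -212.7   21.2] [0.    0.775 0.632 0.   ] [-0.1 -0.1  0.3] 4.2667 -0.06038665342945072
{'camera_matrix': [[363.15, 0.0, 311.31], [0.0, 363.15, 243.89], [0.0, 0.0, 1.0]], 'eye': [667.67, -142.77, 203.24], 'rotation': [0.99, -0.14, 0.01, -0.1]}
[[304.30545928 171.88150454]] [[366.3941709  253.09210724]]
```

View pics/miss.png

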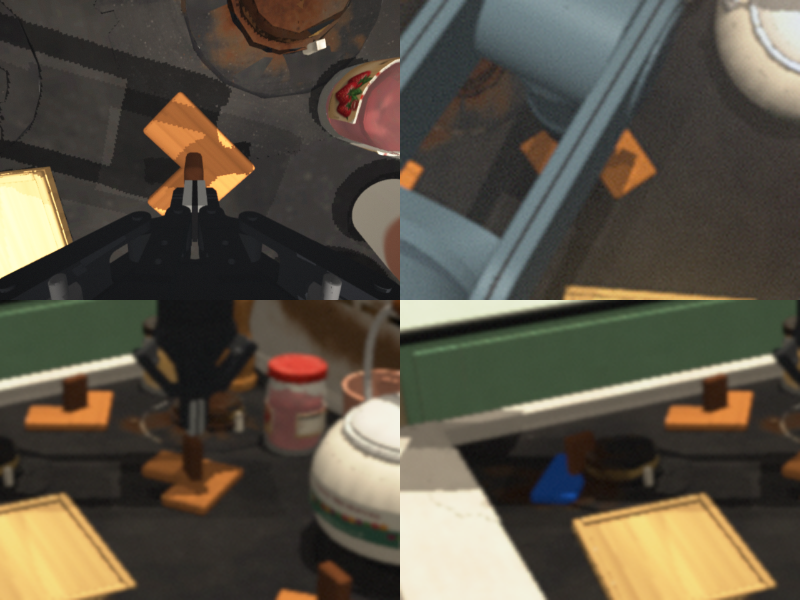

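The fingers closed beside the handle, offset along its length: in the wrist view it stands about one handle length ahead of them. I'll check the fit against the scene and wrist cameras.

Run:
```python
from h import *
import json; P=json.load(open("p.json"))
ks=bot.calibration("scene");kw=bot.calibration("wrist"); s=bot.read_state()
for n in("A","tray"):
    q=np.vstack([np.vstack(x) for x in parts("L" if n=="A" else "tray",P[n])]); u=proj(q,ks); print(n,"scene fit bbox",u.min(0),u.max(0)-u.min(0))
im=bot.snapshot("wrist"); big=cv2.resize(im,(2560,1920))[:,:,::-1].copy(); outline(big,"L",P["A"],kw); outline(big,"tray",P["tray"],kw)
t=proj(np.array([s["tcp_pos"]]),kw)[0]; print("tcp in wrist",t)
cv2.circle(big,tuple((t*4).astype(int)),12,(0,0,255),3)
im=bot.snapshot("scene"); b2=cv2.resize(im,(2560,1920))[:,:,::-1].copy(); outline(b2,"L",P["A"],ks); outline(b2,"L",P["B"],ks); outline(b2,"tray",P["tray"],ks)
cv2.imwrite("pics/chk.png",np.hstack([cv2.resize(big,(400,300),interpolation=cv2.INTER_AREA),cv2.resize(b2[750:1350,800:1600],(400,300),interpolation=cv2.INTER_AREA)]))
```

```text
A scene fit bbox [340.69779414 235.18527724] [51.08166404 42.98381895]
tray scene fit bbox [236.3223199  266.03402502] [102.05342254  70.93617329]
tcp in wrist [311.13273687 279.92822725]
```

View pics/chk.png

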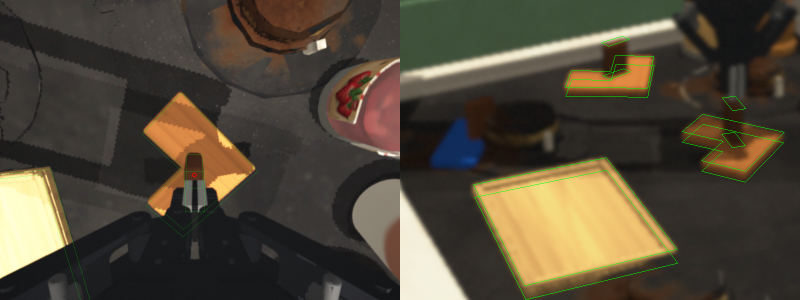

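Run:
```python
from h import *
import json; P=json.load(open("p.json"))
s=bot.read_state(); t=np.array(s["tcp_pos"]); O=[]
for c,(x,y) in(("wrist",(210,190)),("scene",(315,190))):
    k=bot.calibration(c); im=bot.snapshot(c)
    lo,hi=[proj(q,k) for q in parts("L",P["A"])[1]]; T=proj(t+np.array([[0,0,z] for z in(0,19,40)]),k)
    w=200 if c=="wrist" else 100; f=400/w; cr=cv2.resize(im[y:y+int(w*1.5),x:x+w],(400,600) ,interpolation=cv2.INTER_CUBIC)[:,:,::-1].copy()
    g=lambda u:((u-[x,y]+.5)*f).astype(int)
    cv2.polylines(cr,[g(lo)],True,(0,255,0),1);cv2.polylines(cr,[g(hi)],True,(255,255,0),1)
    for u,col in zip(g(T),((0,0,255),(255,0,255),(255,255,255))): cv2.circle(cr,tuple(map(int,u)),4,col,1)
    O.append(cr)
cv2.imwrite("pics/chk2.png",np.hstack(O))
```

```text
(no output)
```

View pics/chk2.png

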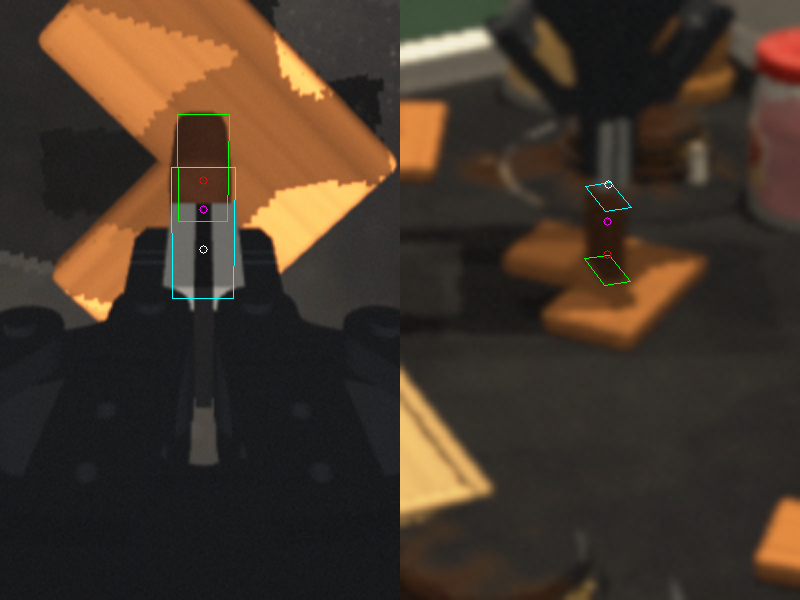

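The fit is right in all cameras. In both views the real fingertips end near the white circle, about 38 mm above the reported TCP, so they closed just above the handle top (z 54). I'll open, go lower in steps while watching the force, and close again.

Run:
```python
from h import *
import json; P=json.load(open("p.json")); x,y=P["A"][:2]
bot.grip(44,40)
for z in(12,4,-3,-9,-15):
    bot.movel([x,y,z],v=60); s=bot.read_state(); f=np.round(s["contact_force"],1); print(z,np.round(s["tcp_pos"][2],1),f)
    if np.abs(f).max()>4: bot.movel([x,y,z+8],v=60); break
bot.grip(0,40); s=bot.read_state(); print("grip",s["grip_width"],s["grip_force"],s["contact_force"],s["time"])
```

```text
12 11.0 [-0.2  0.3  0.3]
4 3.2 [ 0.7 -0.3  0.9]
-3 -3.7 [-0.2 -0.4 -0.6]
-9 -9.6 [-0.2 -0.7  0.5]
-15 -15.6 [ 0.6  0.1 -0.7]
grip 13.43157175072388 39.19372737407684 [0.20012071 0.17092477 0.48857477] 6.8333
```

Gripped at 13.4 mm. Carry on with this measured height (command z −15).

```bash
cat >> h.py <<'E'
Z=-15
def place(p,g,f):
    bot.movel([*p[:2],90]); s=bot.read_state(); print("lifted",s["grip_width"],np.round(s["contact_force"],1))
    if s["grip_width"]<10: raise SystemExit("lost")
    bot.goto([*g[:2],90],quat(g[2]+np.pi/4+f)); bot.movel([*g[:2],Z+25]); bot.movel([*g[:2],Z+6.5],v=40)
    s=bot.read_state(); print("down",np.round(s["tcp_pos"],1),np.round(s["contact_force"],1))
    bot.grip(34); bot.movel([*g[:2],90]); print("t",bot.read_state()["time"])
def check(P,name,others):
    bot.goto([480,60,230],quat(0)); im=bot.snapshot("top");k=bot.calibration("top")
    big=cv2.resize(im,None,fx=4,fy=4,interpolation=cv2.INTER_CUBIC)[:,:,::-1].copy()
    for kind,p,zb in others: outline(big,kind,p,k,zb=zb)
    cv2.imwrite(name,cv2.resize(big[560:1340,600:1640],(800,600)))
E
python3 - <<'E'
from h import *
import json; P=json.load(open("p.json"))
g=target(P["tray"],(12,36),np.pi); g2=target(P["tray"],(-12,-36),0)
place(P["A"],g,np.pi)
check(P,"pics/a.png",[("L",g,5),("L",g2,5),("L",P["B"],0)])
E
```

```text
lifted 13.618731979391864 [ 0.5  0.9 -0.9]
down [ 458.7 -238.3   -7.2] [-3.2  2.4 14.7]
t 11.15
```

View pics/a.png

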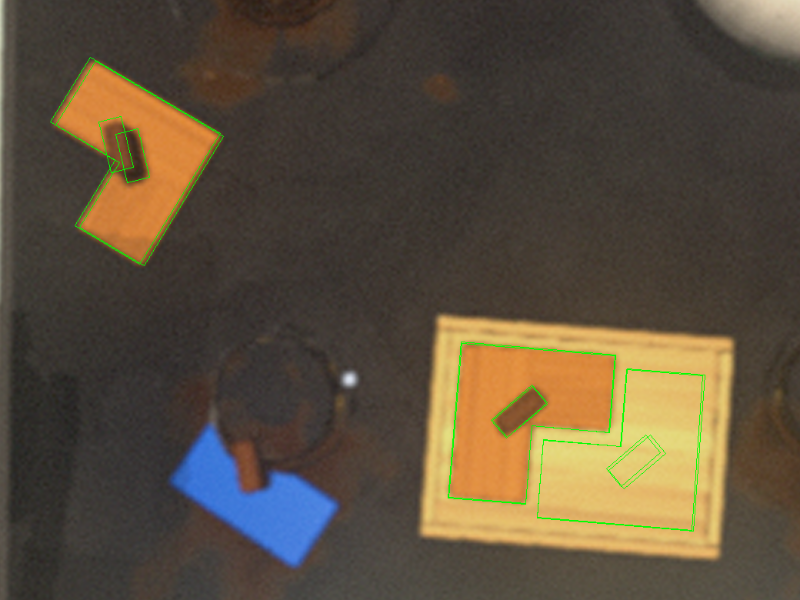

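A lies in the tray exactly on its target outline (handle at (520,411)), and B at (130,150) is unmoved. Now B.

Run:
```python
from h import *
import json; P=json.load(open("p.json")); p=P["B"]
g1=target(P["tray"],(12,36),np.pi); g=target(P["tray"],(-12,-36),0)
opts=[]
for f in(0,np.pi):
    q=[bot.inverse_kinematics([*a[:2],Z],quat(a[2]+np.pi/4+f)) for a in(p,g)]
    if all(a is not None for a in q): opts.append((max(abs(a[5]) for a in q),f))
print(opts); f=min(opts)[1]
bot.grip(44,40); bot.goto([*p[:2],90],quat(p[2]+np.pi/4+f)); bot.movel([*p[:2],10])
for z in(0,-8,Z):
    bot.movel([*p[:2],z],v=60); F=np.abs(bot.read_state()["contact_force"]).max()
    if F>5: raise SystemExit(f"contact {z} {F}")
bot.grip(0,40); print(bot.read_state()["grip_width"])
place(p,g,f)
check(P,"pics/b.png",[("L",g1,5),("L",g,5)])
```

```text
[(np.float64(1.9834582752884646), 0), (np.float64(1.6138060840886155), 3.141592653589793)]
13.369050342834104
lifted 13.741030327202385 [-0.7 -0.1 -0.7]
down [ 428.1 -307.8   -7.1] [-2.9  2.7 15.1]
t 20.45
```

View pics/b.png

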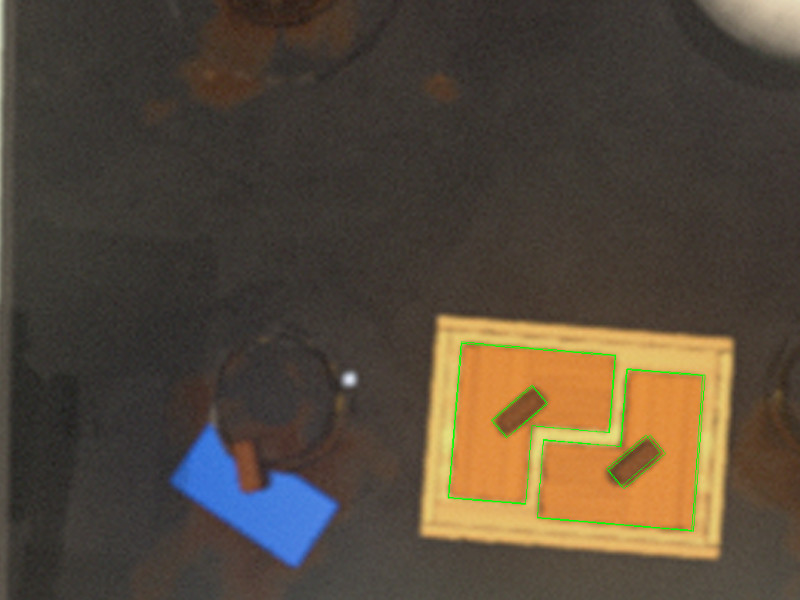

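Both Ls lie nested on their target outlines (handles at (520,411) and (635,461)), with gaps on every side. The blue board is untouched and the arm is clear, so I'm handing in.

```bash
python3 -c "
from bench import bot
print(bot.close_job())"
```

```text
the job is handed in; nothing more can be done
None
```

I handed the job in with both L-shaped boards nested flat in the tray, handles up, in about 20 s of robot time; the straight and blue boards were left alone, the first grasp missed because the real fingertips sit about 38 mm above the reported TCP (corrected, then both grips held), and no verdict was returned.

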